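# Weigh the lidded jar on the beam balance

## Task

Find the weight of the lidded jar on the balance: slip the bored steel weights over the spindle of the other pan, one after the other until that side sinks, then nudge the poise inward along its bar by its stem with light fingertip pressure (never pinching it) until the beam floats level. Lower the weights gently, let neither hand nor weight bear on the balance with more than about 12 N, and leave the jar and the other things on the counter alone.

Things in the scene. Friction and masses are not known exactly. Their poses are not given: they have to be found in the camera images.
- balance: Equal-arm balance, fixed: grey base 110 x 220 x 22 mm, origin under its centre. Its y axis runs along the beam: jar pan at +y, weight pan with spindle at -y; poise bar on its -x side, facing the robot. Pivot 100 mm above the origin, arms 150 mm. The pans stay horizontal. A pan pressed down yields easily until the beam meets its stop; there the force climbs quickly.
- beam (a joint): Beam angle, rad: 0 level, positive when the weight (spindle) side is down, negative when the jar side is down; stops near -0.10 and +0.10. Starts jar side down. A weak centring pull makes it float between the stops only near balance; it settles within about 1.5 s. The jar's mass (90 to 280 g) is not known beforehand.
- spindle_foot (a point): Point on the top of the weight pan (steel disc 90 mm across) at the axis of its spindle. The spindle is a fixed upright steel pin 10 mm thick and 60 mm tall, its top 9 mm tapering to 6 mm. The point moves up and down with the pan.
- weight_a_center (a point): Steel ring weight, 150 g: 36 mm outside, 22 mm high, with a 14 mm bore right through along its axis (z). The point is its centre, half-way up. It starts standing flat on the counter, as does the other, at changing places. Held by its upper half it slips over the spindle; two stack on it; with the first the weight side may sink or not.
- weight_b_center (a point): The second steel ring weight, the same as the first in every way (150 g, 36 mm outside, 22 mm high, 14 mm bore). The point is its centre.
- poise (a joint): Poise on its bar, m: 0 at the outer end (starts within 8 mm of it), to 0.112 inward (balance's +y). 250 g, stays where left; about 1.2 N moves it. At 0 with empty pans the beam is level; 60 mm inward takes 100 g off the weight side. While the beam floats between its stops, 10 mm inward lowers joint beam by about 0.06 rad. A finger's touch disturbs the beam: back off to read it.
- poise_stem (a point): Middle of the poise's upright round stem, 14 mm thick, 19 mm each way from this point, which is 136 mm above the counter when the beam is level. Below it the poise block, 30 x 30 x 32 mm. Its bar runs parallel to the beam, 75 mm from it on the robot's side; at its outer end the stem is abreast of the spindle. It tilts with the beam.
- jar_pan (a point): Centre of the top of the jar pan, a steel disc 100 mm across.
- jar_center (a point): White ceramic jar with a cork lid, 68 mm across and 78 mm high, standing on the jar pan; the point is its centre. To be left where it stands.
There are look-alikes about, which are no part of the job. Leave any green or turquoise look-alike of the part that bears weight_b_center alone.

How it is judged:
By the outcome, as a careful person would: the job done as asked, in the order asked, and still so for the second after the job is handed in, with the robot touching nothing.
It also fails if it takes over 72 s, if anything falls off the work surface, if the arm or the gripper's body presses on something with over 40 N, if the wrist force passes 120 N, or if a joint passes its speed limit or range.

## Robot

A 6-joint arm with a two-finger parallel gripper is mounted at the origin on the work surface. World frame = base frame: x ahead of the robot, y to its left, z up, the work surface at z = 0. Lengths are in mm, angles in rad, forces in N, time in s.
With the tool pointing down it reaches from about 350 to 975 mm from the base axis. Payload 7.1 kg.
Tool frame: the origin (TCP) lies midway between the tips of the shut fingers; the grasp point (between the pads) lies 19 mm behind it; z points along the fingers, y is the line along which they close (so a half turn about z gives the same grasp; the last joint's range is limited). The gripper opens to 88 mm and grips with 3 to 60 N. Pads are 20 mm wide; open, the fingers measure 115 mm over their backs; the gripper's body (75 mm by 178 mm) begins 61 mm behind the grasp point.
Start: joints at [-1.149, 0.423, 1.63, -0, 1.089, -0.019], TCP at [266.679, -565.232, 190.675] pointing down, gripper open.
Joint ranges: [-3, 3], [-0.9, 2.11], [0.09, 2.58], [-1.31, 4.45], [0.11, 2.69], [-2.54, 2.54]. Speed limits (rad/s): [2.39, 2.39, 3.01, 3.14, 3.14, 3.14].

## Interface

Orientations are given as a rotation vector (axis times angle).
In Python, from workcell import ctrl gives the robot as it stands. The module is installed in compiled form; this text tells all that it offers.
- The arm moves only by the tool servo_tool, never from a script. Its argument "increments" is a list of rows, each a list of 7 numbers: the shift along the world's x, y, z in cm, then the turn, a rotation vector about the world's x, y, z in degrees, then the opening, from -1 (shut) to 1 (fully open). A call has 1 to 20 rows; each row is the pose to reach, as a shift and turn from the pose commanded when the call began; what a row does not reach only later rows make up. A row lasts 1/12 s, in which the tool goes at most 41.7 mm and 7.16 degrees, less where a joint would pass 70% of its speed; a pose out of reach is approached as far as the arm can. A call with a gripper value outside its range is refused whole. The fingers move at their own pace and stop on an object; the grip force is fixed at half the most. Time passes only in rows, so rows that repeat a pose let the fingers close. It gives the time, the measured TCP pose, the force, the opening and the grip force at its end, in the units of the state.
- ctrl.get_obs(): the state, without advancing time (a new reading comes with each control period).
- ctrl.get_image(name): name is "scene" or "top" or "wrist"; returns a dict with "image" (384x512x3 uint8, red, green, blue), "fx", "fy", "cx", "cy" (pixels), "extrinsics" (4x4, takes a point from camera to world coordinates); the wrist camera has in their place "tool_from_camera" (4x4, takes a point from camera to tool coordinates, whose origin is the TCP and whose axes are the flange's). Camera axes: x right, y up, looking along -z (the intrinsics and any distortion apply to the point x, -y, -z); pixel columns grow to the right and rows downward; lengths in mm; the calibration is good to about 2 mm. A picture is of the moment at which its call begins: read the wrist's pose just before it. There is no depth.
- ctrl.close_job(): hands the job in; it is judged then, once.
The state is a dict: "t": time; "qpos": joint angles; "qvel": joint speeds; "joint_torque": joint torques, N m; "ee_pos": TCP position; "orientation": TCP orientation; "ft_force": force on the tool from outside, world axes, zero at the start; "moment": the same for the moment, N m; "width": finger opening in mm; "grasp_force": force on a finger pad.
Only numpy, scipy, OpenCV 4.12 (cv2) and the standard library are available. Lean on these libraries where they do the work, as an engineer would, in place of code of your own. Each camera call takes 0.05 s, during which the arm holds its last target. There are 200 camera calls.

## Working session

There is one attempt and no reset: what is moved stays moved. The work goes in short steps, Python scripts to look and compute and a tool call to move; the robot and the scene stay as the last step left them, time stands still between calls to the robot, and variables do not carry over. Pictures are saved under pics/ and viewed, at most 10 in all, crops included, and the job is handed in when it is done.

Besides the shell and the picture viewer there is one more tool, called after "Call:" as name(argument=value, ...) on one line, values as JSON. servo_tool: Moves the arm, as the interface text tells. Its arguments: {"type":"object","properties":{"increments":{"type":"array","items":{"type":"array","items":{"type":"number"}}}},"required":["increments"]}

```bash
mkdir -p pics; cat > h.py <<'E'
import numpy as np, cv2
from workcell import ctrl
from scipy.spatial.transform import Rotation as R
def grab(name,fn=None):
    o=ctrl.get_obs(); d=ctrl.get_image(name)
    if name=='wrist':
        T=np.eye(4);T[:3,:3]=R.from_rotvec(o['orientation']).as_matrix();T[:3,3]=o['ee_pos'];E=T@np.array(d['tool_from_camera'])
    else: E=np.array(d['extrinsics'])
    c=dict(fx=d['fx'],fy=d['fy'],cx=d['cx'],cy=d['cy'],E=E,keys=[k for k in d])
    np.save('pics/%s.npy'%(fn or name),c,allow_pickle=True)
    cv2.imwrite('pics/%s.png'%(fn or name),d['image'][:,:,::-1]); return d['image'],c
def load(n): return np.load('pics/%s.npy'%n,allow_pickle=True).item()
def ray(c,u,v):
    d=np.array([(u-c['cx'])/c['fx'],-(v-c['cy'])/c['fy'],-1]);return c['E'][:3,3],c['E'][:3,:3]@d
def atz(c,u,v,z):
    p,d=ray(c,u,v);return p+d*(z-p[2])/d[2]
def proj(c,P):
    q=np.linalg.inv(c['E'])@np.append(P,1);return c['cx']+c['fx']*q[0]/-q[2],c['cy']-c['fy']*q[1]/-q[2]
def tri(*rs):
    A=0;b=0
    for p,d in rs:
        d=d/np.linalg.norm(d);M=np.eye(3)-np.outer(d,d);A=A+M;b=b+M@p
    return np.linalg.solve(A,b)
E
python3 - <<'E'
from h import *
a,c=grab('scene');b,e=grab('top');print(c,e);print(ctrl.get_obs())
cv2.imwrite('pics/both.png',cv2.resize(np.vstack([a,b])[:,:,::-1],(400,600)))
E
```

```text
{'fx': 486.1764368559518, 'fy': 486.1764368559518, 'cx': 262.2264006497912, 'cy': 188.37618214378335, 'E': array([[ 1.49405162e-01, -7.66871152e-01,  6.24168834e-01,
         1.36679890e+03],
       [ 9.88768278e-01,  1.13369643e-01, -9.73889958e-02,
        -2.00199174e+02],
       [ 3.92301331e-03,  6.31708762e-01,  7.75195879e-01,
         1.15339304e+03],
       [ 0.00000000e+00,  0.00000000e+00,  0.00000000e+00,
         1.00000000e+00]]), 'keys': ['image', 'fx', 'fy', 'cx', 'cy', 'extrinsics']} {'fx': 418.67127759662344, 'fy': 418.67127759662344, 'cx': 254.43474572262278, 'cy': 189.88144634367154, 'E': array([[-2.60707115e-03,  9.89660000e-01, -1.43409512e-01,
         4.25806897e+02],
       [-9.99507214e-01, -7.06495478e-03, -3.05845594e-02,
        -8.23225633e+01],
       [-3.12814967e-02,  1.43259105e-01,  9.89190728e-01,
         1.00142983e+03],
       [ 0.00000000e+00,  0.00000000e+00,  0.00000000e+00,
         1.00000000e+00]]), 'keys': ['image', 'fx', 'fy', 'cx', 'cy', 'extrinsics']}
{'t': 0.1, 'qpos': array([-1.14898805e+00,  4.23761764e-01,  1.63058652e+00, -3.82394125e-05,
        1.08858895e+00, -1.90007299e-02]), 'qvel': array([ 0.00024245, -0.00158044, -0.00385836,  0.00042204,  0.0006203 ,
        0.0003026 ]), 'joint_torque': array([ 4.49683021e-04, -5.45614886e+01, -2.74325663e+01,  6.45292969e-02,
        1.88177358e-02,  1.40968990e-05]), 'ee_pos': array([ 266.46497847, -564.76494175,  189.99174576]), 'orientation': array([-3.06430963e+00, -6.86569344e-01,  4.74432279e-04]), 'ft_force': array([-0.3797315 , -0.04709814, -0.90513278]), 'moment': array([0.05047762, 0.00098345, 0.03161192]), 'grasp_force': 0.0, 'width': 88.4707167030705}
```

View pics/scene.png

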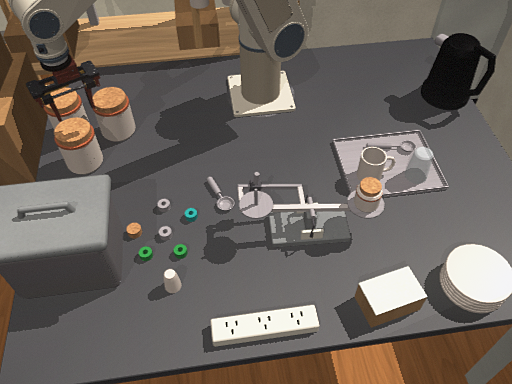

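View pics/top.png

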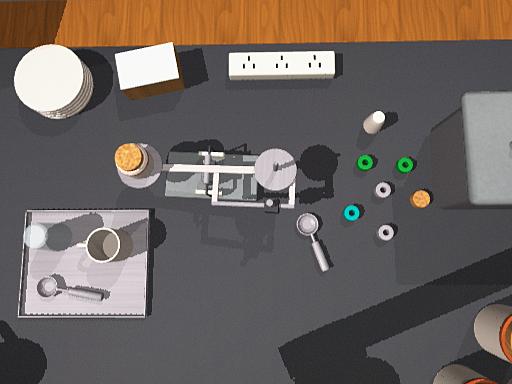

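The steel-grey rings are at top (383,189) and (386,232), and in scene at (165,233) and (163,204). The green ones at top (365,162) and (405,165) and the turquoise one at (352,213) are look-alikes, and the orange one at (421,199) is cork. I'll confirm with an enlarged crop.

```bash
python3 - <<'E'
from h import *
t=cv2.imread('pics/top.png');s=cv2.imread('pics/scene.png')
a=cv2.resize(t[140:250,240:440],(800,440),interpolation=cv2.INTER_CUBIC)
cv2.imwrite('pics/ctop.png',a)
b=cv2.resize(s[165:255,120:395],(800,262),interpolation=cv2.INTER_CUBIC)
cv2.imwrite('pics/cs.png',np.vstack([a[:330],b]))
c=load('top');d=load('scene')
for uv in [(383,189),(386,232),(352,213),(365,162),(405,165)]: print(atz(c,*uv,22))
for uv in [(165,232),(163,203)]: print(atz(d,*uv,22))
E
```

```text
[ 567.73665618 -353.40402206   22.        ]
[ 467.3930782  -355.62878907   22.        ]
[ 511.77015267 -279.24973321   22.        ]
[ 632.64326352 -314.15681933   22.        ]
[ 624.55798443 -407.45860388   22.        ]
[ 571.59913207 -350.3686345    22.        ]
[ 467.95119135 -353.64805756   22.        ]
```

View pics/ctop.png

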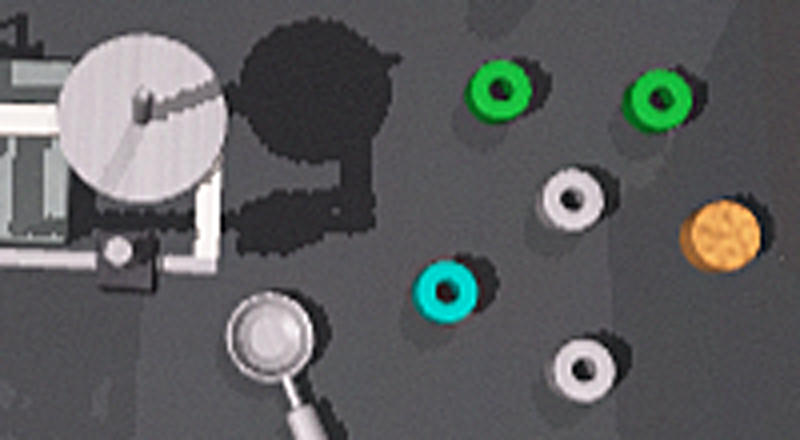

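Confirmed: the grey rings in the crop are at (573,199) and (584,370), which is top (383.2,189.8) and (386,232.5). I'll view the scene crop to locate the balance and the toaster.

```bash
python3 - <<'E'
from h import *
s=cv2.imread('pics/scene.png')
cv2.imwrite('pics/cs.png',cv2.resize(s[165:265,200:400],(800,400),interpolation=cv2.INTER_CUBIC))
c=load('top');d=load('scene')
print('toaster',atz(c,432,130,0),atz(c,432,207,0),atz(d,120,285,0),atz(d,110,178,180),tri(ray(d,110,178),ray(c,464,206)))
print('tool axes',R.from_rotvec(ctrl.get_obs()['orientation']).as_matrix())
E
```

```text
toaster [ 715.28496361 -484.47111985    0.        ] [ 526.95025048 -472.67240079    0.        ] [ 707.58921944 -474.38357443    0.        ] [ 489.89282433 -467.85034483  180.        ] [ 508.0500387  -459.35490068  198.10244103]
tool axes [[ 9.04399200e-01  4.26686944e-01 -5.81394958e-04]
 [ 4.26687340e-01 -9.04398387e-01  1.21285643e-03]
 [-8.30265986e-06 -1.34498025e-03 -9.99999095e-01]]
```

View pics/cs.png

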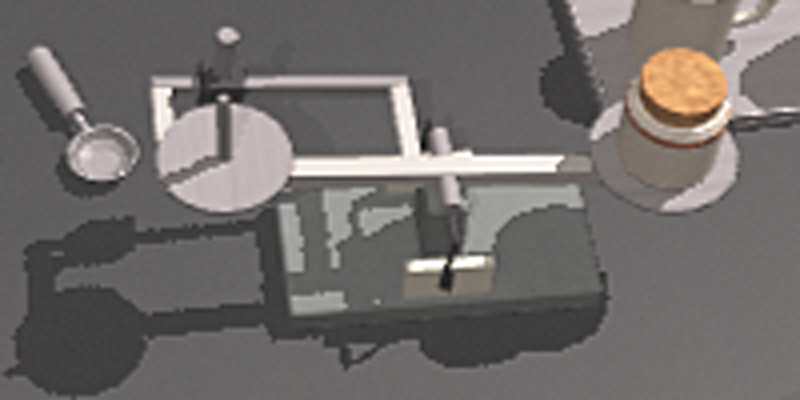

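Scene crop: spindle tip at (222,97), foot at (224,157), stem top at (229,36). The jar side is down, and the ladle and toaster are near but clear of the path.

```bash
python3 - <<'E'
from h import *
c=load('top');d=load('scene')
S=lambda u,v:ray(d,200+(u+.5)/4-.5,165+(v+.5)/4-.5)
T=lambda u,v:ray(c,240+(u+.5)/4-.5,140+(v+.5)/4-.5)
def g(n,a,b):
    P=tri(S(*a),T(*b));print(n,P.round(1),np.round(proj(d,P),1),np.round(proj(c,P),1))
g('tip',(222,98),(143,90));g('pan',(226,158),(142,117));g('stemtop',(229,36),(117,246))
P=lambda uv,z:(lambda r:r[0]+r[1]*(z-r[0][2])/r[1][2])(T(*uv))
print(P((573,199),22),P((584,370),22))
E
```

```text
tip [597.  -98.4 197.6] [255.1 189.1] [275.3 162.1]
pan [596.2 -97.6 133.8] [255.5 204.1] [274.4 168.8]
stemtop [523.4 -84.4 171.2] [256.5 173.6] [268.4 201.1]
[ 566.85110956 -353.07283492   22.        ] [ 467.10917115 -354.75757263   22.        ]
```

Call:
servo_tool(increments=[[4,4,0,0,0,-7,1],[8,8,0,0,0,-14,0.6],[12,12,0,0,0,-21,0.45],[15,16,0,0,0,-25.3,0.45],[18,20,0,0,0,-25.3,0.45],[19.5,20,0,0,0,-25.3,0.45],[19.5,20,0,0,0,-25.3,0.45],[19.5,20,0,0,0,-25.3,0.45]])

```text
t: 0.77
ee_pos: [465.3, -361.2, 190.5]
orientation: [-3.14, -0.006, -0.002]
ft_force: [0.6, -0.2, -1.0]
width: 63.7
grasp_force: 0.0
```

```bash
python3 - <<'E'
from h import *
a,c=grab('wrist','w1');print(c['fx'],c['E'].round(2))
print([np.round(proj(c,p),1) for p in [(467.1,-354.8,22),(566.9,-353.1,22)]])
c2=load('top');d=load('scene')
L=tri(ray(d,200+685.5/4-.5,165+85.5/4-.5),ray(c2,130,157));print('lid',L)
E
```

```text
319.02148953018747 [[ 0.0000e+00  9.7000e-01  2.5000e-01  5.3245e+02]
 [-1.0000e+00  0.0000e+00 -0.0000e+00 -3.6112e+02]
 [-0.0000e+00 -2.5000e-01  9.7000e-01  3.8375e+02]
 [ 0.0000e+00  0.0000e+00  0.0000e+00  1.0000e+00]]
[array([254.8, 163.6]), array([253.2,  71.7])]
lid [615.00934496 199.51241467 177.83611265]
```

View pics/w1.png

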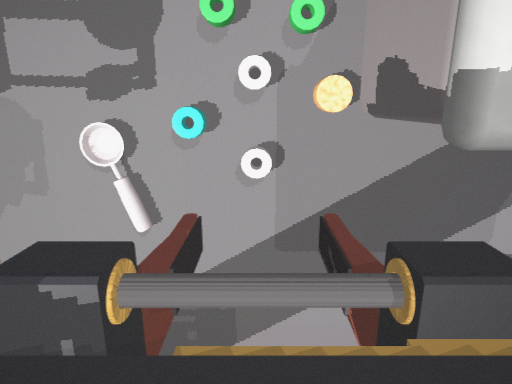

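Call:
servo_tool(increments=[[0.5,0.6,-2,0,0,0,0.45],[0.5,0.8,-5,0,0,0,0.35],[0.5,0.8,-8,0,0,0,0.25],[0.5,0.8,-11,0,0,0,0.2],[0.5,0.8,-12,0,0,0,0.2],[0.5,0.8,-12,0,0,0,0.2],[0.5,0.8,-12,0,0,0,0.2]])

```text
t: 1.4
ee_pos: [466.3, -357.9, 70.9]
orientation: [-3.141, 0.003, 0.001]
ft_force: [0.8, -0.5, -0.5]
width: 52.5
grasp_force: 0.0
```

```bash
python3 - <<'E'
from h import *
o=ctrl.get_obs();a,c=grab('wrist','w2');print(o['ee_pos'],o['orientation'],ctrl.get_obs()['ee_pos'],o['width'])
print([np.round(proj(c,p),1) for p in [(467.5,-356.2,22),o['ee_pos']]])
E
```

```text
[ 466.25080642 -357.89553042   70.88213537] [-3.14124664e+00  2.52775707e-03  9.11058485e-04] [ 467.06140991 -358.32123722   71.86960834] 52.48295082720713
[array([258.2, 191.4]), array([260.4, 213.4])]
```

View pics/w2.png

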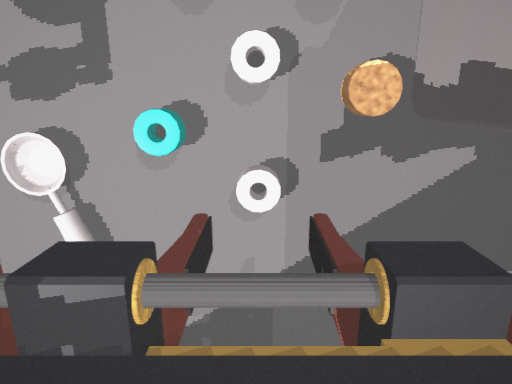

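Call:
servo_tool(increments=[[0.15,0.1,-2.5,0,0,0,0.2],[0.15,0.1,-5,0,0,0,0.2],[0.15,0.1,-6.2,0,0,0,0.2],[0.15,0.1,-6.2,0,0,0,0.2],[0.15,0.1,-6.2,0,0,0,-0.5],[0.15,0.1,-6.2,0,0,0,-0.5],[0.15,0.1,-6.2,0,0,0,-0.5],[0.15,0.1,-6.2,0,0,0,-0.5],[0.15,0.1,-6.2,0,0,0,-0.5]])

```text
t: 2.2
ee_pos: [468.7, -356.7, 9.6]
orientation: [3.141, -0.001, 0.002]
ft_force: [-0.2, -0.4, 0.1]
width: 23.6
grasp_force: 0.0
```

```bash
python3 - <<'E'
from h import *
a,c=grab('wrist','w3');o=ctrl.get_obs();print(o['ee_pos'],o['width'],o['grasp_force'])
b,_=grab('top','t3');b2,_=grab('scene','s3')
x=cv2.resize(b[140:260,310:450],(420,360));y=cv2.resize(a,(380,285))
m=np.zeros((360,800,3),np.uint8);m[:,:420]=x;m[:285,420:]=y
cv2.imwrite('pics/m3.png',m[:,:,::-1])
E
```

```text
[ 468.5593839  -356.49352067    9.41523553] 22.867274763498333 0.0
```

View pics/m3.png

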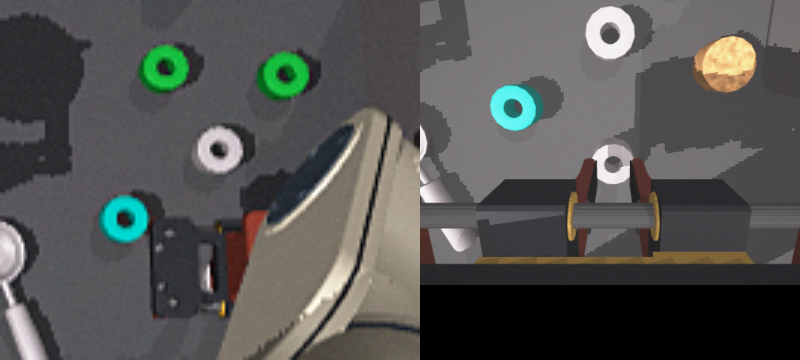

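```bash
python3 - <<'E'
from h import *
c=load('w3');a=cv2.imread('pics/w3.png')
print(atz(c,260,219.6,22),proj(c,(468.5,-356.5,9.4)),proj(c,(478.5,-345,9.4)))
t=load('top')
cv2.imwrite('pics/w3c.png',cv2.resize(a[170:290,190:330],(700,600),interpolation=cv2.INTER_CUBIC))
E
```

```text
[ 469.06687332 -356.42211533   22.        ] (np.float64(260.11452792833387), np.float64(213.58087755110705)) (np.float64(241.89781626977015), np.float64(198.60968086413263))
```

View pics/w3c.png

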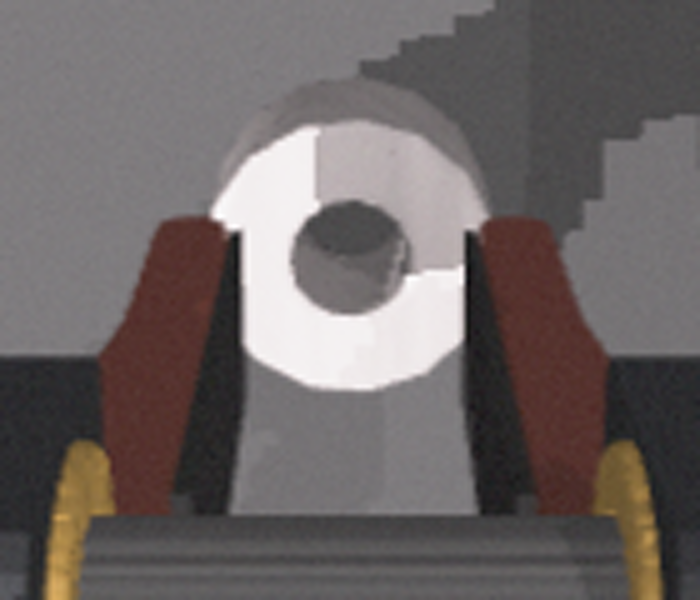

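The finger tips in the wrist view work out about 30 mm above the reported TCP (depth from pixel gap against width). That explains the fingers closing over the ring without contact. I'll open, go lower in small steps and watch the force.

Call:
servo_tool(increments=[[0,0,0,0,0,0,0.2],[0,0,0,0,0,0,0.2],[0,0,0,0,0,0,0.2],[0,0,-0.3,0,0,0,0.2],[0,0,-0.6,0,0,0,0.2],[0,0,-0.7,0,0,0,0.2],[0,0,-0.7,0,0,0,0.2]])

```text
t: 2.93
ee_pos: [467.8, -355.9, 1.1]
orientation: [-3.141, 0.001, 0.001]
ft_force: [-0.6, -0.2, -0.3]
width: 52.7
grasp_force: 0.0
```

Call:
servo_tool(increments=[[0,0,-0.3,0,0,0,0.2],[0,0,-0.4,0,0,0,0.2],[0,0,-0.4,0,0,0,0.2]])

```text
t: 3.18
ee_pos: [468.0, -356.1, -2.7]
orientation: [-3.141, 0.001, 0.001]
ft_force: [0.3, 0.4, 0.5]
width: 52.6
grasp_force: 0.0
```

Call:
servo_tool(increments=[[0,0,-0.4,0,0,0,0.2],[0,0,-0.8,0,0,0,0.2],[0,0,-1.1,0,0,0,0.2],[0,0,-1.1,0,0,0,0.2]])

```text
t: 3.52
ee_pos: [467.7, -355.8, -14.2]
orientation: [-3.141, 0.001, 0.002]
ft_force: [-0.8, 0.0, -0.1]
width: 53.0
grasp_force: 0.0
```

```bash
python3 - <<'E'
from h import *
o=ctrl.get_obs();print(o['ee_pos'],o['ft_force'])
b,_=grab('scene','s4');a,c=grab('wrist','w4')
m=np.zeros((300,800,3),np.uint8);m[:,:400]=cv2.resize(a[110:335,106:406],(400,300));m[:,400:]=cv2.resize(b[160:250,100:220],(400,300),interpolation=cv2.INTER_CUBIC)
cv2.imwrite('pics/m4.png',m[:,:,::-1])
E
```

```text
[ 467.68555202 -355.83196028  -14.16787267] [-0.807463    0.0115196  -0.05504181]
```

View pics/m4.png

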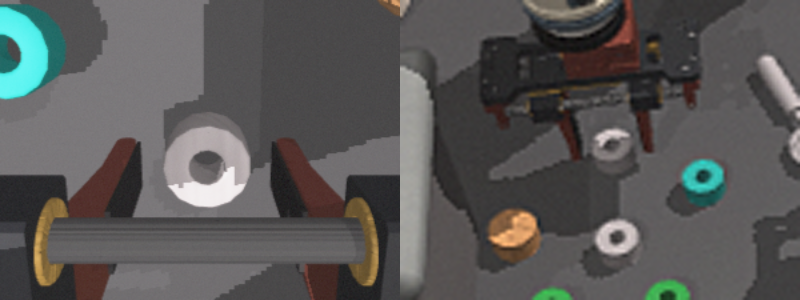

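The fingers straddle the ring, with the tips at about z 16. I'll go a little lower and grip.

Call:
servo_tool(increments=[[0.05,0,-0.4,0,0,0,0.2],[0.1,0,-0.6,0,0,0,0.2],[0.1,0,-0.6,0,0,0,0.2],[0.1,0,-0.6,0,0,0,-0.6],[0.1,0,-0.6,0,0,0,-0.6],[0.1,0,-0.6,0,0,0,-0.6],[0.1,0,-0.6,0,0,0,-0.6]])

```text
t: 4.2
ee_pos: [469.3, -356.3, -19.2]
orientation: [3.141, -0.001, 0.0]
ft_force: [0.2, -0.1, -0.2]
width: 34.1
grasp_force: 30.0
```

```bash
python3 - <<'E'
from h import *
c=load('w4');print(atz(c,260.5,235.3,22));o=ctrl.get_obs();print(o['ee_pos'],o['ft_force'],o['width'],o['grasp_force'])
E
```

```text
[ 468.16218081 -356.04804582   22.        ]
[ 469.27117365 -356.2919885   -19.21946041] [ 0.15850454 -0.11343055 -0.16909448] 34.104049328624725 29.99988618772477
```

Call:
servo_tool(increments=[[0,0,1.5,0,0,0,-0.6],[0,0,5,0,0,0,-0.6],[0,0,8.5,0,0,0,-0.6],[0,0,12,0,0,0,-0.6],[0.5,1.5,15.5,0,0,0,-0.6],[1.5,4.5,18.5,0,0,0,-0.6],[2.5,7.5,20.5,0,0,0,-0.6],[3.5,11,21.9,0,0,0,-0.6],[5,14.5,21.9,0,0,0,-0.6],[6,18,21.9,0,0,0,-0.6],[7.5,21.5,21.9,0,0,0,-0.6],[8.5,24.5,21.9,0,0,0,-0.6],[8.9,25.8,21.9,0,0,0,-0.6],[8.9,25.8,21.9,0,0,0,-0.6],[8.9,25.8,21.9,0,0,0,-0.6],[8.9,25.8,21.9,0,0,0,-0.6]])

```text
t: 5.53
ee_pos: [557.6, -99.1, 199.5]
orientation: [3.141, -0.002, -0.001]
ft_force: [-0.3, 0.3, -1.4]
width: 34.0
grasp_force: 30.0
```

```bash
python3 - <<'E'
from h import *
o=ctrl.get_obs();a,c=grab('wrist','w5');o2=ctrl.get_obs();print(o['ee_pos'],o2['ee_pos'],o['width'],o['orientation'])
print([np.round(proj(c,p),1) for p in [(597,-98.4,195),(597,-98,135),o['ee_pos']+[-1,.2,41.5]]])
cv2.imwrite('pics/w5c.png',cv2.resize(a[90:270,180:340],(533,600),interpolation=cv2.INTER_CUBIC)[:,:,::-1])
E
```

```text
[557.63445412 -99.1413497  199.46748759] [557.64763413 -99.46885731 199.505606  ] 33.97276497181583 [ 3.14127399e+00 -1.79196281e-03 -1.08533709e-03]
[array([259.1, 151.1]), array([258.8, 140.5]), array([260., 242.])]
```

View pics/w5c.png

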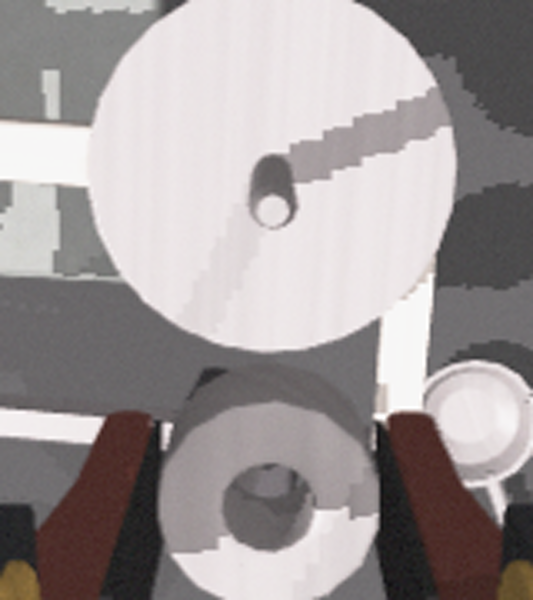

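Spindle tip at wrist px (261.6,152.7), bore centre at (260.3,241.8), and the pan measures about z 133.

```bash
python3 - <<'E'
from h import *
c=load('w5')
for z in (193,195): 
  t=atz(c,261.6,152.65,z);r=atz(c,260.26,241.75,241);print(t,r,t-r)
E
```

```text
[595.71955412 -99.98339671 193.        ] [556.79996896 -99.05425044 241.        ] [ 38.91958515  -0.92914627 -48.        ]
[596.01425693 -99.97417379 195.        ] [556.79996896 -99.05425044 241.        ] [ 39.21428797  -0.91992335 -46.        ]
```

Call:
servo_tool(increments=[[1.5,-0.05,0,0,0,0,-0.6],[3,-0.1,0,0,0,0,-0.6],[3.9,-0.2,-0.5,0,0,0,-0.6],[3.9,-0.2,-1,0,0,0,-0.6],[3.9,-0.2,-1,0,0,0,-0.6],[3.9,-0.2,-1,0,0,0,-0.6],[3.9,-0.2,-1,0,0,0,-0.6]])

```text
t: 6.17
ee_pos: [596.2, -100.5, 189.3]
orientation: [-3.141, 0.002, 0.002]
ft_force: [-0.3, 0.3, -1.0]
width: 34.2
grasp_force: 30.0
```

```bash
python3 - <<'E'
from h import *
a,c=grab('wrist','w6');o=ctrl.get_obs();print(o['ee_pos'],o['ft_force'])
E=o['ee_pos']
print([np.round(proj(c,p),1) for p in [E+[-.84,.1,41.5],(595.9,-100,195)]])
# dump gray around bore
g=cv2.cvtColor(a,cv2.COLOR_RGB2GRAY)[226:262:2,242:282:2];print('\n'.join(' '.join('%3d'%v for v in r) for r in g))
E
```

```text
[ 596.500185   -100.33891243  189.61896234] [-0.24222159 -0.78253995 -1.03861217]
[array([260. , 241.5]), array([259.6, 216.9])]
157 162 162 162 162 163 165 165 163 164 163 161 161 161 158 158 161 169 166 166
158 159 160 162 162 162 161 163 157 157 155 155 157 158 158 158 161 162 165 165
157 161 161 163 161 161 210 230 232 232 235 232 216 150 154 156 160 166 163 165
160 162 163 163 167 227 231 233 234 231 235 235 234 230 156 153 158 165 163 162
158 164 164 155 146 230 230 231 234 232 236 234 234 233 215 129 155 163 164 163
159 164 162 110  95 198 230 232 233 232 235 234 233 191  89  97 150 161 161 163
159 166 156 103 100  87 104 170 233 232 235 178 116  86  86 141 129 160 161 162
159 163 154 105  99 100  98  98  86  88  90  89  86  86  87 139 112 158 161 158
159 164 147 105 103 104  97 103 104 100  93  86  85  85 119 142 109 157 159 158
160 165 158 105 106 102 105  99 104 102 101  95  89  94 127 142 214 238 230 232
161 165 166 109 105 103 104 103 101 100  99 100  98 117 126 145 239 240 234 233
157 162 170 131 104 102 103 100 104 102  98 101 102 118 129 173 241 235 234 225
159 161 166 165 115 105 104 102 102 101 102 102 110 121 143 221 236 235 225 223
160 188 230 229 210 115 107 105 104 100 102 106 117 146 232 234 231 234 224 223
156 191 233 233 228 226 217 133 110 109 114 145 203 230 233 230 223 225 224 223
225 228 232 233 231 230 230 228 230 229 229 232 231 232 230 230 222 225 224 223
229 230 231 232 232 231 234 234 234 232 232 232 230 231 230 229 221 225 222 222
228 230 231 233 233 231 232 234 233 233 234 231 231 231 230 229 221 224 224 221
```

Call:
servo_tool(increments=[[0,0,-0.6,0,0,0,-0.6],[0,0,-1.2,0,0,0,-0.6],[0,0,-1.8,0,0,0,-0.6],[0,0,-2.4,0,0,0,-0.6],[0,0,-2.8,0,0,0,-0.6]])

```text
t: 6.63
ee_pos: [596.6, -100.1, 160.5]
orientation: [-3.141, 0.001, 0.002]
ft_force: [0.8, -0.8, -2.6]
width: 34.7
grasp_force: 30.0
```

Call:
servo_tool(increments=[[0,0,-0.7,0,0,0,-0.6],[0,0,-1.4,0,0,0,-0.6],[0,0,-2.1,0,0,0,-0.6],[0,0,-2.8,0,0,0,-0.6],[0,0,-3.4,0,0,0,-0.6],[0,0,-3.8,0,0,0,-0.6],[0,0,-4.1,0,0,0,-0.6],[0,0,-4.3,0,0,0,-0.6],[0,0,-4.3,0,0,0,-0.6]])

```text
t: 7.38
ee_pos: [597.0, -100.2, 118.3]
orientation: [-3.141, 0.001, 0.001]
ft_force: [-0.8, 0.3, -0.4]
width: 34.1
grasp_force: 30.0
```

```bash
python3 - <<'E'
from h import *
o=ctrl.get_obs();print(o['ee_pos'],o['ft_force'],o['width'])
# jar-side beam reference: pointer patch in scene, initial
s=cv2.imread('pics/scene.png');n,_=grab('scene','s7')
def p(im): 
  g=cv2.cvtColor(im,cv2.COLOR_BGR2GRAY)[224:240,298:328];print('\n'.join(' '.join('%3d'%v for v in r) for r in g));print()
p(s);
E
```

```text
[ 597.04065008 -100.21043925  118.30463204] [-0.84375281  0.31325303 -0.40373263] 34.0860529900647
 99  95  97  98  97  96  79  66  73  73  77  73  78  74  69  76  89  82 136 155 157 156 156 158 160 149  87  97  98 100
 97 100  96  98  97  97  88  65  71  78  75  77  78  77  70  60  75  76 134 164 155 153 154 160 165 148  92  97  99  98
 97  98  99 101  99  99  93  64  71  74  76  75  75  74  63  40  48  95 159 162 159 158 157 160 149  88  96  96 101  99
 99  98  98  98  98  99  89  64  71  72  75  71  75  75  61  37  51 108 162 149 150 151 152 157 146  92  94  97  96 100
 96  96  97  97  96  93  87  73  57  62  62  62  73  68  38  53  73 102 131  89  90  96 104  78  91 100  84  97  99 100
 97  97  95  97  97 102 101  87  89 110 112 120 147 119  39 126 194 194 212 243 242 254 255 172 169 122  82  98 100  98
 98  96 101 122 159 220 246 240 253 255 255 255 255 199  45 191 255 255 255 255 255 255 254 164 168 139  82  98  97 100
 95  95  99 132 219 255 255 255 254 254 254 255 253  54 116 253 255 254 234 235 227 191 183 136 138 124  91  97  98 100
 97  96  94 120 195 241 238 227 189 189 1
[... 218 characters left out ...]
 116 117 116 118 118 121 114  50  35  39  87 126 119 121 119 120 119 120 122 117  92 100 102 102 100
 99  97 103 116 122 119 120 119 120 121 124 109  36  35  37 100 126 121 119 118 121 119 119 122 118  96 101 101 100 101
 96  95 100 118 120 119 119 120 120 121 119  91  39  31  44 105 125 123 120 120 119 121 122 123 118  99 102 104 102 102
 98  97 104 118 122 122 121 119 122 120 125 118  85  70  65 130 123 122 121 120 119 120 119 120 113 100 103 103 104 103
100  98 102 119 122 120 120 121 119 121 120 122 126 120 103 123 116 116 113 109 111 110 109 104 102 102 104 101 107 104
100  97 102 113 115 114 109 108 110 108 102 105 105 102 103 101  99 102 101  99 100 100  98  97 100 102 100  98 101  98
```

Call:
servo_tool(increments=[[0,0,-0.1,0,0,0,-0.6],[0,0,-0.2,0,0,0,-0.6],[0,0,-0.3,0,0,0,-0.6],[0,0,-0.3,0,0,0,-0.6]])

```text
t: 7.77
ee_pos: [597.3, -100.3, 115.8]
orientation: [3.142, -0.001, 0.001]
ft_force: [-0.2, -0.1, -0.7]
width: 34.3
grasp_force: 30.0
```

```bash
cat >> h.py <<'E'
def jar(fn,crop=(325,165,70,60)):
    """shift of jar lid in scene vs initial"""
    a,_=grab('scene',fn);x,y,w,h=348,172,44,34
    r=cv2.imread('pics/scene.png');n=a[:,:,::-1].copy()
    t=r[y:y+h,x:x+w]
    W=np.eye(2,3,dtype=np.float32)
    try:
        cc,W=cv2.findTransformECC(cv2.cvtColor(t,cv2.COLOR_BGR2GRAY),cv2.cvtColor(n[y-15:y+h+15,x-15:x+w+15],cv2.COLOR_BGR2GRAY),np.array([[1,0,15],[0,1,15]],np.float32),cv2.MOTION_TRANSLATION,(3,200,1e-5))
    except Exception as e: return e
    return W[0,2]-15,W[1,2]-15,cc
E
python3 - <<'E'
from h import *
o=ctrl.get_obs();print(o['ee_pos'],o['ft_force'],jar('s8'))
E
```

```text
[ 597.33456002 -100.27185721  115.77769898] [-0.2389446  -0.09024177 -0.7203055 ] (np.float32(0.0709486), np.float32(0.0032320023), 0.9967199842159956)
```

Call:
servo_tool(increments=[[0,0,-0.1,0,0,0,-0.6],[0,0,-0.1,0,0,0,-0.6],[0,0,-0.1,0,0,0,0.1],[0,0,-0.1,0,0,0,0.1],[0,0,-0.1,0,0,0,0.1],[0,0,-0.1,0,0,0,0.1]])

```text
t: 8.32
ee_pos: [597.2, -100.2, 114.7]
orientation: [-3.142, 0.001, -0.0]
ft_force: [0.6, 0.2, -1.1]
width: 48.2
grasp_force: 0.0
```

```bash
python3 - <<'E'
from h import *
o=ctrl.get_obs();print(o['ee_pos'],o['ft_force'],o['width'],jar('s9'))
E
```

```text
[ 597.20108012 -100.19247452  114.68421599] [ 0.57429985  0.20359515 -1.05494781] 48.246342902365306 (np.float32(0.057034492), np.float32(0.017464638), 0.9966401872202904)
```

Call:
servo_tool(increments=[[0,0,0.8,0,0,0,0.1],[0,0,2.5,0,0,0,0.1],[0,0,5,0,0,0,0.1],[0,0,8,0,0,0,0.1],[0,0,9,0,0,0,0.1],[-0.5,-3,9,0,0,0,0.15],[-1,-7,9,0,0,0,0.2],[-1.5,-11,9,0,0,0,0.2],[-2,-15,7,0,0,0,0.2],[-2.5,-19,4,0,0,0,0.2],[-3,-23,0,0,0,0,0.2],[-3.3,-25.4,-4,0,0,0,0.2],[-3.3,-25.4,-6.5,0,0,0,0.2],[-3.3,-25.4,-6.5,0,0,0,0.2],[-3.3,-25.4,-6.5,0,0,0,0.2],[-3.3,-25.4,-6.5,0,0,0,0.2]])

```text
t: 9.7
ee_pos: [564.2, -353.7, 49.8]
orientation: [-3.141, 0.001, 0.001]
ft_force: [1.1, 0.5, 1.2]
width: 52.7
grasp_force: 0.0
```

```bash
python3 - <<'E'
from h import *
c=load('w2');print('A from w2',atz(c,256,57,22))
a,c=grab('wrist','w10');o=ctrl.get_obs();print(o['ee_pos'],jar('s10'))
u,v=proj(c,(567,-354.7,22));print(u,v)
u0,v0=int(u)-30,int(v)-26
g=cv2.cvtColor(a,cv2.COLOR_RGB2GRAY)[v0:v0+52:2,u0:u0+60:2];print(u0,v0);print('\n'.join(' '.join('%3d'%x for x in r) for r in g))
E
```

```text
A from w2 [ 566.2727897  -355.00643669   22.        ]
[ 565.3130531  -353.9147254    51.25546545] (np.float32(0.054476738), np.float32(0.025936127), 0.9966996612304851)
261.7431149278239 197.02737237722062
231 171
152 153 148 151 152 148 152 149 151 145 137 134 133 133 136 137 136 139 140 137 138 130 102 102 102 102 100 101 102 100
151 152 151 152 150 150 150 152 151 139 137 131 137 149 168 222 191 145 142 138 137 137 134 108 103 101 106 104 101 104
150 151 152 151 151 153 154 159 149 134 194 246 247 247 247 247 247 247 246 244 226 137 133 138 113 102 104 100 106 102
153 151 152 152 151 149 162 156 160 242 247 247 247 247 247 247 247 247 247 247 247 244 167 134 133 104 105 102 104 102
151 151 151 152 149 152 162 215 247 247 247 247 247 247 247 247 247 247 247 247 247 246 246 203 133 112 102 102 103 102
153 150 150 151 154 173 238 247 247 247 247 247 247 247 247 247 247 247 247 247 247 247 247 246 238 134 100 101 104 103
152 151 150 151 165 209 247 247 247 247 247 247 247 247 247 247 247 247 247 247 247 247 247 247 245 174 125 104 103 103
152 150 152 151 175 247 247 247 247 247 247 24
[... 1533 characters left out ...]
 141 210 247 247 247 247 247 247 247 247 247 247 247 247 247 247 247 247 247 223 152 153 152 153 153
142 142 140 139 142 140 139 229 247 247 247 247 247 247 247 247 247 247 247 247 247 247 247 224 149 151 150 152 153 149
140 141 143 140 140 138 144 143 217 247 247 247 247 247 247 247 247 247 247 247 247 247 218 150 150 153 149 149 153 149
143 143 139 141 142 140 139 141 142 145 176 245 247 247 247 247 247 247 247 246 217 161 153 151 151 152 151 151 149 149
148 148 141 141 139 142 140 139 141 140 143 142 167 208 203 201 205 206 161 144 150 151 149 153 151 152 153 150 150 151
150 149 151 141 141 140 140 141 139 141 141 141 140 140 140 139 139 140 146 148 151 150 151 151 150 152 152 151 149 150
```

The jar side is still down, so the second weight is needed. Bore at wrist px (261,196.5), ring A at about (567,-354.5).

Call:
servo_tool(increments=[[0.3,0,-2.5,0,0,0,0.2],[0.3,0,-5,0,0,0,0.2],[0.3,0,-6.6,0,0,0,0.2],[0.3,0,-6.9,0,0,0,0.2],[0.3,0,-6.9,0,0,0,0.2],[0.3,0,-6.9,0,0,0,-0.6],[0.3,0,-6.9,0,0,0,-0.6],[0.3,0,-6.9,0,0,0,-0.6],[0.3,0,-6.9,0,0,0,-0.6]])

```text
t: 10.55
ee_pos: [568.1, -354.8, -17.8]
orientation: [3.14, -0.001, 0.003]
ft_force: [0.0, 0.5, 5.7]
width: 35.4
grasp_force: 30.0
```

Call:
servo_tool(increments=[[0,0,1.5,0,0,0,-0.6],[0,0,5,0,0,0,-0.6],[0,0,8.5,0,0,0,-0.6],[0,0,12,0,0,0,-0.6],[0,1.5,15.5,0,0,0,-0.6],[0,4.5,18.5,0,0,0,-0.6],[-0.2,7.5,20.5,0,0,0,-0.6],[-0.4,11,21.9,0,0,0,-0.6],[-0.6,14.5,21.9,0,0,0,-0.6],[-0.8,18,21.9,0,0,0,-0.6],[-0.9,21.5,21.9,0,0,0,-0.6],[-0.9,24.5,21.9,0,0,0,-0.6],[-0.9,25.6,21.9,0,0,0,-0.6],[-0.9,25.6,21.9,0,0,0,-0.6],[-0.9,25.6,21.9,0,0,0,-0.6],[-0.9,25.6,21.9,0,0,0,-0.6]])

```text
t: 11.88
ee_pos: [558.3, -99.3, 200.1]
orientation: [3.141, -0.002, 0.001]
ft_force: [-0.0, -0.5, -2.0]
width: 35.3
grasp_force: 30.0
```

```bash
python3 - <<'E'
from h import *
o=ctrl.get_obs();a,c=grab('wrist','w11');o2=ctrl.get_obs();print(o['ee_pos'],o2['ee_pos'],o['width'],o['ft_force'])
print([np.round(proj(c,p),1) for p in [(595.9,-100,194.5),(595.9,-100,155),o['ee_pos']+[-.84,.1,41.5]]])
G=cv2.cvtColor(a,cv2.COLOR_RGB2GRAY)
for v0,v1 in((128,166),(224,262)):
  print(v0);print('\n'.join(' '.join('%3d'%x for x in r) for r in G[v0:v1:2,238:284:2]))
cv2.imwrite('pics/w11c.png',cv2.resize(a[90:270,180:340],(533,600),interpolation=cv2.INTER_CUBIC)[:,:,::-1])
print(jar('s11'))
E
```

```text
[558.32071194 -99.34781838 200.05240808] [558.28053732 -99.57935138 199.87698839] 35.33509171658796 [-0.00852385 -0.54372206 -1.99636984]
[array([261.3, 153.7]), array([261.1, 145.8]), array([260.3, 241.6])]
128
230 231 231 226 143 225 230 233 233 233 236 235 233 233 231 229 230 233 226 151 140 163 161
229 230 231 182 227 231 234 234 232 233 234 233 233 233 230 229 229 234 232 224 170 145 160
231 232 221 225 229 230 232 232 230 233 235 234 233 233 231 229 231 234 231 218 164 153 160
230 226 214 228 229 230 232 233 231 232 233 233 233 231 232 230 231 232 232 217 161 161 146
229 209 232 229 229 230 232 233 232 232 232 231 223 230 232 171 170 175 172 160 157 164 154
226 234 232 230 227 229 231 231 231 177 104  87  85 107 170 152 158 161 162 160 161 165 155
225 234 233 229 229 230 231 230 173  94  98  98  97 101 106 133 149 163 162 160 158 163 164
226 235 232 228 227 230 230 212 133 119 102  96  98  99 102 143 125 160 161 159 159 163 167
218 233 231 230 228 229 229 166 137 119 101 100  97  97 100 145 110 154 160 158 157 162 166
225 234 233 228 228 228 228 129 137 114 104 104 101  99  97 
[... 1981 characters left out ...]
61 164 162 133 103 101 102 100  98  96  98  96 106 169 237 236 232 230 222 220
155 154 156 161 165 219 219 135 110 105  99 103 101 106 121 160 234 233 231 232 229 221 219
152 151 229 229 232 231 227 223 218 158 109 113 118 183 228 232 234 230 231 232 229 222 219
152 153 227 230 232 232 230 227 225 226 227 230 230 230 231 234 234 232 230 231 224 222 220
228 226 227 229 230 233 231 228 227 229 230 230 232 232 232 232 232 230 227 222 223 222 220
230 227 227 228 230 232 231 229 228 227 230 230 230 230 232 233 234 233 228 221 222 223 222
232 229 227 227 229 231 233 229 228 227 229 230 230 232 231 232 230 224 222 222 223 222 218
(np.float32(0.054401398), np.float32(0.028148651), 0.996625555273423)
```

```bash
python3 - <<'E'
from h import *
c=load('w11')
t=atz(c,261.4,153.9,194);r=atz(c,260.2,240.1,240.5);print(t,r,t-r)
E
```

```text
[ 595.67730012 -100.06943154  194.        ] [557.87137816 -99.22199528 240.5       ] [ 37.80592196  -0.84743627 -46.5       ]
```

View pics/w11c.png

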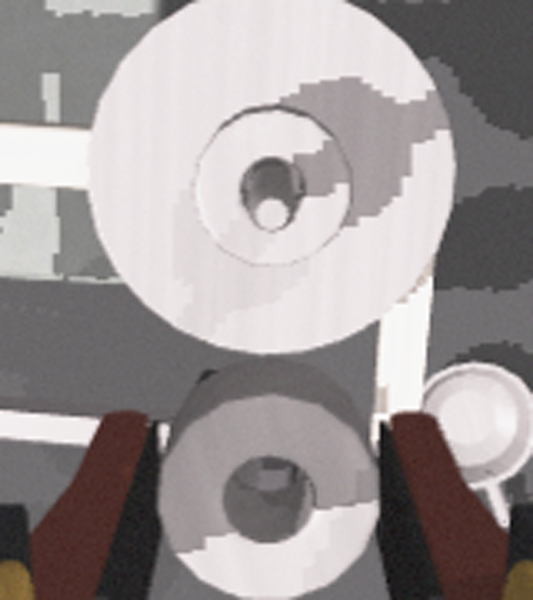

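The first ring sits flat over the spindle. In this crop the tip is at (272,214) and the held bore at (269,500). My picture count is now 11, one over the limit, so I'll work from numbers only from here.

Call:
servo_tool(increments=[[1.5,-0.05,0,0,0,0,-0.6],[3,-0.1,0,0,0,0,-0.6],[3.8,-0.15,-0.5,0,0,0,-0.6],[3.8,-0.15,-1,0,0,0,-0.6],[3.8,-0.15,-1,0,0,0,-0.6],[3.8,-0.15,-1,0,0,0,-0.6],[3.8,-0.15,-1,0,0,0,-0.6]])

```text
t: 12.57
ee_pos: [595.3, -99.9, 189.3]
orientation: [-3.141, 0.002, 0.002]
ft_force: [-0.1, 0.4, -1.4]
width: 35.2
grasp_force: 30.0
```

```bash
python3 - <<'E'
from h import *
a,c=grab('wrist','w12');o=ctrl.get_obs();print(o['ee_pos'],o['ft_force'])
E
```

```text
[595.55699198 -99.82199347 189.61722397] [ 0.03208094 -0.53162056 -1.25199656]
```

Call:
servo_tool(increments=[[0.03,-0.04,0,0,0,0,-0.6],[0.03,-0.04,-0.7,0,0,0,-0.6],[0.03,-0.04,-1.4,0,0,0,-0.6],[0.03,-0.04,-2.1,0,0,0,-0.6],[0.03,-0.04,-2.8,0,0,0,-0.6]])

```text
t: 13.03
ee_pos: [596.1, -100.0, 160.7]
orientation: [-3.141, 0.001, 0.001]
ft_force: [-0.1, 0.3, -1.5]
width: 34.8
grasp_force: 30.0
```

Call:
servo_tool(increments=[[0,-0.02,-0.6,0,0,0,-0.6],[0,-0.02,-1.2,0,0,0,-0.6],[0,-0.02,-1.6,0,0,0,-0.6],[0,-0.02,-1.9,0,0,0,-0.6],[0,-0.02,-2.1,0,0,0,-0.6],[0,-0.02,-2.2,0,0,0,-0.6],[0,-0.02,-2.2,0,0,0,-0.6]])

```text
t: 13.62
ee_pos: [596.5, -100.3, 139.6]
orientation: [-3.142, 0.001, 0.0]
ft_force: [-0.5, -0.7, -1.8]
width: 35.3
grasp_force: 30.0
```

```bash
python3 - <<'E'
from h import *
o=ctrl.get_obs();print(o['ee_pos'],o['ft_force'],jar('s13'))
E
```

```text
[ 596.51182691 -100.3113234   139.60688003] [-0.50479577 -0.71981957 -1.75428188] (np.float32(0.07548523), np.float32(0.026926994), 0.9966675186350389)
```

Call:
servo_tool(increments=[[0,0,-0.1,0,0,0,-0.6],[0,0,-0.2,0,0,0,-0.6],[0,0,-0.3,0,0,0,-0.6],[0,0,-0.3,0,0,0,-0.6],[0,0,-0.3,0,0,0,-0.6]])

```text
t: 14.08
ee_pos: [596.6, -100.4, 136.8]
orientation: [3.142, -0.001, 0.0]
ft_force: [0.7, -0.0, -0.3]
width: 35.4
grasp_force: 30.0
```

```bash
python3 - <<'E'
from h import *
o=ctrl.get_obs();print(o['ee_pos'],o['ft_force'],jar('s14'))
E
```

```text
[ 596.59428172 -100.37838142  136.78194655] [ 0.72816567 -0.01782076 -0.2730016 ] (np.float32(0.2824793), np.float32(-0.42911434), 0.9890450816745673)
```

Call:
servo_tool(increments=[[0,0,-0.3,0,0,0,-0.6],[0,0,-0.6,0,0,0,-0.6],[0,0,-0.9,0,0,0,-0.6],[0,0,-1.2,0,0,0,-0.6],[0,0,-1.5,0,0,0,-0.6],[0,0,-1.8,0,0,0,-0.6],[0,0,-2.1,0,0,0,-0.6],[0,0,-2.3,0,0,0,-0.6],[0,0,-2.3,0,0,0,-0.6],[0,0,-2.3,0,0,0,-0.6]])

```text
t: 14.97
ee_pos: [596.1, -100.2, 113.4]
orientation: [-3.141, 0.001, 0.001]
ft_force: [-0.0, 0.5, -0.4]
width: 35.1
grasp_force: 30.0
```

```bash
python3 - <<'E'
from h import *
o=ctrl.get_obs();print(o['ee_pos'],o['ft_force'],jar('s15'))
E
```

```text
[ 596.12550528 -100.22480192  113.42932342] [-0.03555298  0.53104123 -0.43445973] (np.float32(2.110527), np.float32(-6.115878), 0.781675526256039)
```

Following nicely, so I'll release here.

Call:
servo_tool(increments=[[0,0,-0.2,0,0,0,-0.6],[0,0,-0.4,0,0,0,-0.6],[0,0,-0.4,0,0,0,-0.6],[0,0,-0.4,0,0,0,0.1],[0,0,-0.4,0,0,0,0.1],[0,0,-0.4,0,0,0,0.1],[0,0,-0.4,0,0,0,0.1]])

```text
t: 15.6
ee_pos: [596.6, -100.4, 109.8]
orientation: [3.142, -0.001, 0.0]
ft_force: [0.5, -0.6, 0.1]
width: 48.3
grasp_force: 0.0
```

Call:
servo_tool(increments=[[0,0,1,0,0,0,0.1],[0,0,3,0,0,0,0.1],[0,0,6,0,0,0,0.1],[0,0,9,0,0,0,0.1],[0,0,10.5,0,0,0,-0.3],[-1,-3,10.5,0,0,0,-1],[-3,-6,10.5,0,0,0,-1],[-6,-7.5,10.5,0,0,0,-1],[-7.3,-7.5,10.5,0,0,0,-1],[-7.3,-7.5,10.5,0,0,0,-1],[-7.3,-7.5,10.5,0,0,0,-1],[-7.3,-7.5,10.5,0,0,0,-1]])

```text
t: 16.6
ee_pos: [524.6, -175.3, 215.5]
orientation: [3.141, -0.001, 0.003]
ft_force: [-0.5, 0.4, 0.4]
width: 1.2
grasp_force: 0.0
```

```bash
python3 - <<'E'
from h import *
o=ctrl.get_obs();print(o['ee_pos'],o['ft_force'],o['width'],jar('s16'))
a,c=grab('top','t16');G=cv2.cvtColor(a,cv2.COLOR_RGB2GRAY)
print('\n'.join(' '.join('%3d'%x for x in r) for r in G[190:214,255:290]))
E
```

```text
[ 524.64320669 -175.31107779  215.48792547] [-0.46655215  0.37057139  0.35670286] 1.1909668916657312 (np.float32(0.90692425), np.float32(-0.71943855), 0.42970454427719484)
147  98  32  40  37  35  33  34  27  67  89 114 152 187 138  31  36  41  40  39  38  40  43  41  41  32  55 210 207 191 195 194 196 198 207
146  93  32  35  38  36  37  37  30  79  68  62  92 127 109  33  33  31  38  43  45  38  43  37  42  33 109 208 205 194 196 196 198 197 205
148  91  30  35  35  41  37  37  67  76  77  69  71  68  69  38  40  66  58  32  42  35  43  39  37  34 175 211 198 194 196 194 197 200 217
147  94  28  32  30  32  36  34  76  85  52  54  79  79  56  42  78  75  64  34  36  44  39  35  33  56 209 206 192 196 195 195 194 203 185
151  90  30  26  33  25  29  23  49  54  28  38  56  54  41  46  80 109 100  52  38  40  45  42  33 115 209 202 196 194 193 197 196 207  98
109  72  24  27  31  34  32  33  31  32  24  34  28  29  31  46  52  80  74  41  41  40  40  34  38 182 210 198 193 197 193 197 203 214  45
 74  68  28  27  25  36  30  25  24  32  29  24  31  30  27  50  35  37  39  34  39  40 
[... 1731 characters left out ...]

 62  61  59  58  63  62  61  61  61  51  29  72  74  66  62  65  74  70  65  58 184 210 196 193 197 194 198 199 208 102  10  57 204 206 194
 64  64  67  62  68  67  67  67  67  56  30  80  77  63  65  64  62  64  59  77 204 207 192 196 195 194 195 204 212  20  12  67 216 202 195
 69  66  66  65  68  65  68  67  64  47  33  82  77  69  65  69  67  62  54 129 208 200 197 195 195 192 198 205 190   4  15 141 210 197 197
 64  67  66  71  64  64  67  71  68  53  42  59  59  56  59  68  69  60  68 184 210 196 196 197 198 195 201 209 102   3  53 206 202 198 200
 63  67  70  64  70  69  66  65  71  57  33  37  34  31  32  40  43  33  99 205 204 193 193 195 194 198 203 215  15  20 144 213 198 195 193
```

```bash
cat >> h.py <<'E'
def lid(fn,new=True):
    if new: grab('scene',fn)
    r=cv2.imread('pics/%s.png'%fn)[150:215,345:395]
    h=cv2.cvtColor(r,cv2.COLOR_BGR2HSV);m=(h[...,0]<22)&(h[...,1]>70)&(h[...,2]>90)
    n,l,s,c=cv2.connectedComponentsWithStats(m.astype(np.uint8));k=1+np.argmax(s[1:,4])
    return (c[k]+[345,150]).round(2),s[k].tolist()
E
python3 - <<'E'
from h import *
for f in('scene','s3','s14','s15','s16'):print(f,lid(f,False))
t=cv2.imread('pics/scene.png')[172:206,348:392]
for f in('scene','s14','s15','s16'):
  n=cv2.imread('pics/%s.png'%f)[140:230,330:410];m=cv2.matchTemplate(n,t,cv2.TM_CCOEFF_NORMED);_,v,_,p=cv2.minMaxLoc(m);print(f,v,p[0]+330-348,p[1]+140-172)
print(lid('s17'),ctrl.get_obs()['t'])
E
```

```text
scene (array([370.07, 186.04]), [15, 27, 22, 20, 340])
s3 (array([370.04, 186.05]), [15, 27, 22, 20, 342])
s14 (array([370.23, 185.49]), [15, 26, 22, 20, 344])
s15 (array([371.98, 179.78]), [16, 20, 23, 21, 352])
s16 (array([372.1 , 179.04]), [16, 20, 23, 20, 354])
scene 0.9999989867210388 0 0
s14 0.9301607012748718 0 0
s15 0.7510468363761902 2 -6
s16 0.7559627294540405 2 -7
(array([372.06, 179.03]), [16, 20, 23, 20, 357]) 16.75
```

The lid row went from 186.05 (stop -0.10) to 179.03 (stop +0.10), so level is about 182.54. The weight side has sunk. Next I bring the shut fingertip beside the stem.

Call:
servo_tool(increments=[[0,1,-3,0,0,0,-1],[0,2,-6.5,0,0,0,-1],[0,3,-10,0,0,0,-1],[0,3.5,-12,0,0,0,-1],[0,3.5,-12,0,0,0,-1],[0,3.5,-12,0,0,0,-1]])

```text
t: 17.25
ee_pos: [523.4, -139.7, 93.9]
orientation: [-3.141, -0.001, 0.004]
ft_force: [-0.3, 0.6, 0.6]
width: 0.7
grasp_force: 0.0
```

```bash
python3 - <<'E'
from h import *
o=ctrl.get_obs();a,c=grab('wrist','w18');print(o['ee_pos'],lid('s18'))
E_=o['ee_pos']
for p in [(523,-93,140),(523,-100,125),E_+[0,13.5,30]]:print(np.round(proj(c,p),1))
G=cv2.cvtColor(a,cv2.COLOR_RGB2GRAY)
print('\n'.join(' '.join('%3d'%x for x in r) for r in G[190:262:3,160:300:4]))
E
```

```text
[ 523.40520436 -139.72141318   93.93689245] (array([371.99, 179.02]), [16, 20, 23, 20, 355])
[166.8 244.8]
[187.5 233.1]
[235.7 231.6]
101 105  79  50  51  50  52  50  51  47  49  54  54  53 105 104 104 104 113 113 113 160 206 211 205 213 113 111 112 111 111 111 113 109 112
104 102  49  51  55  60  56  53  53  55  54  54  54  54 105 104 103 104 112 113 109 177 206 211 208 212 113 110 110 112 111 113 113 104  74
104  75  52  54  57  57  53  53  55  57  58  54  56  56 104 104 106 103 111 111 113 178 207 211 207 210 115 113 111 113 113 114 103 203 226
104  91  87  88  89  90  86  88  88  88  85  82  78  50 104 102 105 104 113 111 113 193 207 208 210 211 109 113 110 115 113 107 228 169 172
103 115 118 119 115 117 116 118 121 120 116 109  83  53 105 105 104 103 110 112 110 195 206 208 245 246 113 113 112 114 112 221 159 209 216
 98 115 118 115 120 114 119 123 118 117 117 111  87  56 100 100 101 103 105 108 106 210 206 246 246 246 111 112 110 112 226 149 206 209 216
 99 116 120 119 118 117 117 121  89  84  83  83  82  64  97  99  98  98  95  97 100 246 246 246 246 246 111 112 112 183 152 1
[... 1694 characters left out ...]

 35  43  36  34  43  33  36  36  36  44  36  37  41  41  39  36  40  34  36  38  41  42  40  37  50  73  40  40  40  37  41  35  40  34  37
 36  38  34  38  44  35  40  40  35  39  36  36  35  38  36  39  38  37  37  36  39  42  37  37  43  72  46  40  37  39  38  33  38  37  41
 33  34  39  39  37  36  41  38  38  39  38  35  37  35  34  39  35  41  37  35  34  37  39  43  43  72  37  37  30  38  37  43  41  38  41
 39  37  35  39  39  36  34  38  40  38  38  41  39  36  35  36  34  43  37  40  40  39  43  39  44  75  42  39  39  36  40  39  40  42  39
 33  37  37  35  40  39  38  36  36  35  34  37  36  32  38  35  44  43  38  40  37  43  43  46  77  72  57  43  39  44  39  42  41  42  32
```

Stem face is at wrist px about 196 and the finger face at about 241, so the gap is about 25 mm. I'll push slowly.

Call:
servo_tool(increments=[[0,0.7,0,0,0,0,-1],[0,1.4,0,0,0,0,-1],[0,1.9,0,0,0,0,-1],[0,2.2,0,0,0,0,-1],[0,2.5,0,0,0,0,-1],[0,2.8,0,0,0,0,-1],[0,3.1,0,0,0,0,-1],[0,3.4,0,0,0,0,-1],[0,3.7,0,0,0,0,-1],[0,3.7,0,0,0,0,-1]])

```text
t: 18.18
ee_pos: [523.5, -102.9, 94.7]
orientation: [-3.141, 0.001, 0.0]
ft_force: [0.7, -0.6, -0.0]
width: 0.5
grasp_force: 0.1
```

```bash
cat >> h.py <<'E'
def show(fn):
    o=ctrl.get_obs();a,c=grab('wrist',fn);G=cv2.cvtColor(a,cv2.COLOR_RGB2GRAY)
    print(o['t'],o['ee_pos'].round(1),o['ft_force'].round(1),lid('s'+fn))
    for v in (223,229):print(' '.join('%3d'%x for x in G[v,150:290:3]))
E
python3 -c "
from h import *
show('w19')"
```

```text
18.1833 [ 523.5 -102.9   94.7] [ 0.7 -0.6 -0. ] (array([372.02, 178.79]), [16, 19, 23, 21, 353])
106 104 108 108 105 107 108 106 107 106 106 101  98 100 100  99 100 100  95 110 112 113 117 120  99  97  94  95  90  90  84  51  51  55  51  52  29  59  47  51  48  51  48  92 107 108 109
107 107 106 108 108 107 106 104 107 110 106 106 102 101 100 101  99 102  99 113 116 108 129 116  96  93  94  97  93  78  85  50  47  51  55  54  31  59  41  52  50  50  46  64 106 105 109
```

Call:
servo_tool(increments=[[0,0.25,0,0,0,0,-1],[0,0.5,0,0,0,0,-1],[0,0.75,0,0,0,0,-1],[0,1.0,0,0,0,0,-1],[0,1.2,0,0,0,0,-1],[0,1.2,0,0,0,0,-1],[0,0.8,0,0,0,0,-1],[0,0.6,0,0,0,0,-1],[0,0.6,0,0,0,0,-1],[0,0.6,0,0,0,0,-1],[0,0.6,0,0,0,0,-1]])

```text
t: 19.2
ee_pos: [523.4, -97.4, 94.6]
orientation: [-3.141, 0.002, 0.0]
ft_force: [-0.4, -0.1, -1.1]
width: 0.4
grasp_force: 0.0
```

```bash
python3 -c "
from h import *
show('w20')"
```

```text
19.2 [523.4 -97.4  94.6] [-0.4 -0.1 -1.1] (array([371.21, 182.96]), [16, 24, 22, 20, 349])
219 220 219 219 218 217 216 214 216 215 216 215 210 104 109 106 105 108  91  90  87  90  89  87  83  76  72  74  72  62  97  49  51  44  48  49  32 105  41  44  49  50  46 109 142 141 142
101 102  99  98  98 101 101 103 102 100  99 101  94 106 106 111 109  91  89  89  89  87  87  86  90  81  72  68  59  67  51  50  52  47  48  43  29  79  42  48  48  46  47  86 212 211 215
```

Call:
servo_tool(increments=[[0,-0.8,0,0,0,0,-1],[0,-1.6,0,0,0,0,-1],[0,-1.6,0,0,0,0,-1],[0,-1.6,0,0,0,0,-1],[0,-1.6,0,0,0,0,-1],[0,-1.6,0,0,0,0,-1],[0,-1.6,0,0,0,0,-1],[0,-1.6,0,0,0,0,-1],[0,-1.6,0,0,0,0,-1],[0,-1.6,0,0,0,0,-1],[0,-1.6,0,0,0,0,-1],[0,-1.6,0,0,0,0,-1]])

```text
t: 20.3
ee_pos: [523.5, -113.3, 94.7]
orientation: [3.142, -0.001, 0.0]
ft_force: [1.0, 1.0, -0.3]
width: 0.4
grasp_force: 0.0
```

```bash
python3 -c "
from h import *
show('w21')"
```

```text
20.3 [ 523.5 -113.3   94.7] [ 1.   1.  -0.3] (array([370.47, 184.54]), [15, 25, 23, 21, 342])
228 225 109 115 115 115 115 111  90  89  90  90  73  72  72  72  72  75  67  60  49 137 135 137 213 215 211 213 210 184 156  50  54  43  47  50  31  53  44  46  47  46  45  73  90  87 176
159 204 109 114 116 115  86  86  89  88  90  87  88  89  74  70  74  70  70  59  58 137 137 135 216 218 216 216 203 204 183  47  48  50  53  48  32  69  38  50  52  47  50  67 138 140 141
```

Call:
servo_tool(increments=[[0,0,0,0,0,0,-1],[0,0,0,0,0,0,-1],[0,0,0,0,0,0,-1],[0,0,0,0,0,0,-1],[0,0,0,0,0,0,-1],[0,0,0,0,0,0,-1]])

```text
t: 20.9
ee_pos: [523.5, -113.3, 94.7]
orientation: [3.142, -0.001, 0.0]
ft_force: [-0.6, -0.2, -0.3]
width: 0.1
grasp_force: 0.0
```

```bash
python3 -c "
from h import *
show('w22')
for f in ['scene']+['s'+x for x in ('w18','w19','w20','w21','w22')]:
  r=cv2.imread('pics/%s.png'%f,0).astype(float)
  # pointer columns: darkest weighted centroid rows 233-236
  s=255-r[233:236,303:322];s=np.clip(s-s.min(axis=1,keepdims=True)-40,0,None);print(f,(s.sum(0)*np.arange(303,322)).sum()/s.sum())"
```

```text
20.9 [ 523.5 -113.3   94.7] [-0.6 -0.2 -0.3] (array([370.5 , 184.56]), [15, 25, 23, 21, 345])
228 226 111 116 116 115 113 114  89  91  89  86  75  69  71  71  74  73  67  58  60 132 137 136 212 215 212 210 210 188 165  46  48  48  50  51  30  53  43  48  45  47  47  75  89  86 179
159 182 110 115 116 111  89  88  88  89  89  88  89  86  73  71  74  70  73  56  61 135 135 134 216 216 216 216 203 201 183  45  46  48  51  45  30  70  40  51  51  43  47  68 139 138 136
scene 311.1764705882353[ WARN:0@0.849] global loadsave.cpp:275 findDecoder imread_('pics/sw18.png'): can't open/read file: check file path/integrity
Traceback (most recent call last):
AttributeError: 'NoneType' object has no attribute 'astype'
```

Settled lid row is 184.55, or about -0.057 rad, so the poise went roughly 10 mm too far. I'll go over to the inner side, nudge it outward about 12 mm, and then finish with inward nudges.

Call:
servo_tool(increments=[[0,-0.3,1.5,0,0,0,-1],[0,-0.3,4.5,0,0,0,-1],[0,0,6.5,0,0,0,-1],[0,2.5,6.5,0,0,0,-1],[0,5.5,6.5,0,0,0,-1],[0,6.8,6.5,0,0,0,-1],[0,6.8,6.5,0,0,0,-1],[0,6.8,3.5,0,0,0,-1],[0,6.8,1,0,0,0,-1],[0,6.8,0,0,0,0,-1],[0,6.8,0,0,0,0,-1]])

```text
t: 21.92
ee_pos: [521.4, -45.7, 92.2]
orientation: [-3.141, 0.001, 0.008]
ft_force: [-0.3, 0.3, -0.6]
width: 0.1
grasp_force: 0.0
```

```bash
python3 -c "
from h import *
show('w23')"
```

```text
21.9167 [521.4 -45.7  92.2] [-0.3  0.3 -0.6] (array([370.51, 184.46]), [15, 25, 23, 20, 348])
 91  90  91  88  89  89  90  87  90  92  89  90  91  92  92  97 103 105 129 136 173 181 197 196 197 198 195 197 198 182 183  43  40  45  44  44  30  62  33  42  42  45  46  52  63  65  59
 90  90  88  91  89  89  93  87  88  89  88  90  88  90  92  89  89  89  87  90  92  89  90  91  92  89  89  87  86  84  80  44  44  47  40  42  26  46  35  46  41  42  36  49  64  62  65
```

Call:
servo_tool(increments=[[0,-0.6,0,0,0,0,-1],[0,-1.1,0,0,0,0,-1],[0,-1.4,0,0,0,0,-1],[0,-1.65,0,0,0,0,-1],[0,-1.9,0,0,0,0,-1],[0,-2.15,0,0,0,0,-1],[0,-2.4,0,0,0,0,-1],[0,-2.65,0,0,0,0,-1],[0,-2.9,0,0,0,0,-1],[0,-3.1,0,0,0,0,-1],[0,-3.1,0,0,0,0,-1],[0,-2.3,0,0,0,0,-1],[0,-1.3,0,0,0,0,-1],[0,-0.6,0,0,0,0,-1]])

```text
t: 23.18
ee_pos: [523.4, -50.2, 94.7]
orientation: [-3.141, 0.001, 0.0]
ft_force: [-0.6, 0.0, 1.0]
width: 0.3
grasp_force: 0.0
```

Call:
servo_tool(increments=[[0,0,1.5,0,0,0,-1],[0,0,4,0,0,0,-1],[0,0,6.5,0,0,0,-1],[0,-2,6.5,0,0,0,-1],[0,-5,6.5,0,0,0,-1],[0,-7.5,6.5,0,0,0,-1],[0,-8,6.5,0,0,0,-1],[0,-8,6.5,0,0,0,-1],[0,-8,4,0,0,0,-1],[0,-8,1,0,0,0,-1],[0,-8,0,0,0,0,-1],[0,-8,0,0,0,0,-1],[0,-8,0,0,0,0,-1],[0,-8,0,0,0,0,-1]])

```text
t: 24.35
ee_pos: [524.4, -131.0, 95.8]
orientation: [3.141, -0.0, 0.002]
ft_force: [-0.2, 0.6, -0.0]
width: 0.8
grasp_force: 0.0
```

```bash
python3 -c "
from h import *
show('w24')"
```

```text
24.35 [ 524.4 -131.    95.8] [-0.2  0.6 -0. ] (array([372.11, 179.01]), [16, 20, 23, 20, 355])
110 104 107 104 101 104 104 102 104 101 117 115 120 126 104  99  99  98  93  91  91  86  82  85  80  80 111 110 109 114 120  50  55  49  53  55  28  93  46  56  53  54  56  90 167 170 135
111 113 105 104 104 104 104 102 105 101 116 120 120 113 101  98  97  97  93  93  94 113 115 119 108  83 105 104 105 101 105  57  52  53  57  53  39  65  43  55  54  52  57  61 104 213 139
```

The poise is back near its start with the beam at the + stop. This time I'll nudge inward in smaller steps, backing off to read each one.

Call:
servo_tool(increments=[[0,0.7,0,0,0,0,-1],[0,1.2,0,0,0,0,-1],[0,1.45,0,0,0,0,-1],[0,1.7,0,0,0,0,-1],[0,1.95,0,0,0,0,-1],[0,2.2,0,0,0,0,-1],[0,2.4,0,0,0,0,-1],[0,2.6,0,0,0,0,-1],[0,2.75,0,0,0,0,-1],[0,2.85,0,0,0,0,-1],[0,2.9,0,0,0,0,-1],[0,2.9,0,0,0,0,-1],[0,2.5,0,0,0,0,-1],[0,1.5,0,0,0,0,-1],[0,1,0,0,0,0,-1],[0,1,0,0,0,0,-1],[0,1,0,0,0,0,-1],[0,1,0,0,0,0,-1],[0,1,0,0,0,0,-1]])

```text
t: 26.03
ee_pos: [523.4, -121.3, 94.6]
orientation: [-3.141, 0.001, 0.0]
ft_force: [0.1, -0.2, -0.4]
width: 0.4
grasp_force: 0.0
```

```bash
python3 -c "
from h import *
show('w25')"
```

```text
26.0333 [ 523.4 -121.3   94.6] [ 0.1 -0.2 -0.4] (array([371.63, 181.33]), [16, 22, 23, 20, 353])
206 226 225 226 225 227 196 120 118 116 119 104  98  95  97  95  91  94  88  80  81  79  79  64 153 152 150 153 224 225 224  52  56  50  53  48  34 114  47  51  53  50  55 181 228 228 229
109 109 107 108 103 102 100 116 117 120  99  97  97  95  95  98  91  97  94  80  80  77  84  59  70 110 110 107 103 103  94  50  52  49  55  52  33  65  45  53  52  47  50  64 131 155 153
```

Call:
servo_tool(increments=[[0,0,0,0,0,0,-1],[0,0,0,0,0,0,-1],[0,0,0,0,0,0,-1],[0,0,0,0,0,0,-1],[0,0,0,0,0,0,-1],[0,0,0,0,0,0,-1],[0,0,0,0,0,0,-1],[0,0,0,0,0,0,-1]])

```text
t: 26.8
ee_pos: [523.5, -121.3, 94.7]
orientation: [3.142, -0.001, -0.0]
ft_force: [-0.3, 0.3, -0.5]
width: 0.6
grasp_force: 0.0
```

```bash
python3 -c "
from h import *
print(lid('s26'))"
```

```text
(array([371.43, 181.71]), [16, 22, 23, 21, 348])
```

Call:
servo_tool(increments=[[0,0.6,0,0,0,0,-1],[0,1.0,0,0,0,0,-1],[0,1.3,0,0,0,0,-1],[0,1.5,0,0,0,0,-1],[0,1.7,0,0,0,0,-1],[0,1.85,0,0,0,0,-1],[0,2.0,0,0,0,0,-1],[0,2.1,0,0,0,0,-1],[0,2.2,0,0,0,0,-1],[0,2.2,0,0,0,0,-1],[0,1.8,0,0,0,0,-1],[0,1,0,0,0,0,-1],[0,0,0,0,0,0,-1],[0,0,0,0,0,0,-1],[0,0,0,0,0,0,-1],[0,0,0,0,0,0,-1],[0,0,0,0,0,0,-1],[0,0,0,0,0,0,-1],[0,0,0,0,0,0,-1],[0,0,0,0,0,0,-1]])

```text
t: 28.52
ee_pos: [523.5, -121.1, 94.7]
orientation: [-3.142, 0.001, -0.0]
ft_force: [-0.2, 0.5, 0.4]
width: 0.3
grasp_force: 0.0
```

```bash
python3 -c "
from h import *
show('w27')"
```

```text
28.5167 [ 523.5 -121.1   94.7] [-0.2  0.5  0.4] (array([371.45, 181.79]), [16, 22, 23, 21, 351])
228 228 228 227 227 229 124 121 120 119 121 103  98  94  95  98  93  93  77  78  80  78  75  51 150 152 152 154 182 225 224  50  51  52  50  52  35 114  48  52  53  53  50 151 160 225 224
108 109 110 105 103 102 103 117 120 117  97  98  94  95  95  93  92  96  91  80  76  79  78  51  62 107 111 105 108 121 113  56  51  56  56  54  36 116  40  53  51  51  54  97 226 228 227
```

Call:
servo_tool(increments=[[0,0.6,0,0,0,0,-1],[0,1.1,0,0,0,0,-1],[0,1.5,0,0,0,0,-1],[0,1.8,0,0,0,0,-1],[0,2.0,0,0,0,0,-1],[0,2.15,0,0,0,0,-1],[0,2.3,0,0,0,0,-1],[0,2.4,0,0,0,0,-1],[0,2.48,0,0,0,0,-1],[0,2.48,0,0,0,0,-1],[0,2,0,0,0,0,-1],[0,1,0,0,0,0,-1],[0,0,0,0,0,0,-1],[0,0,0,0,0,0,-1],[0,0,0,0,0,0,-1],[0,0,0,0,0,0,-1],[0,0,0,0,0,0,-1],[0,0,0,0,0,0,-1],[0,0,0,0,0,0,-1],[0,0,0,0,0,0,-1]])

```text
t: 30.28
ee_pos: [523.5, -121.1, 94.7]
orientation: [-3.142, 0.001, 0.0]
ft_force: [-0.5, 1.2, 0.2]
width: 0.7
grasp_force: 0.0
```

Call:
servo_tool(increments=[[0,0,0,0,0,0,-1],[0,0,0,0,0,0,-1],[0,0,0,0,0,0,-1],[0,0,0,0,0,0,-1],[0,0,0,0,0,0,-1],[0,0,0,0,0,0,-1],[0,0,0,0,0,0,-1],[0,0,0,0,0,0,-1]])

```text
t: 30.95
ee_pos: [523.5, -121.3, 94.7]
orientation: [-3.142, 0.001, 0.0]
ft_force: [0.7, -0.5, 0.8]
width: 0.1
grasp_force: 0.0
```

```bash
python3 -c "
from h import *
print(lid('s28'),ctrl.get_obs()['t'],lid('s29'))"
```

```text
(array([371.4 , 182.06]), [16, 23, 22, 20, 353]) 31.0 (array([371.39, 182.08]), [16, 23, 22, 20, 354])
```

Call:
servo_tool(increments=[[0,0.6,0,0,0,0,-1],[0,1.2,0,0,0,0,-1],[0,1.7,0,0,0,0,-1],[0,2.1,0,0,0,0,-1],[0,2.3,0,0,0,0,-1],[0,2.45,0,0,0,0,-1],[0,2.55,0,0,0,0,-1],[0,2.63,0,0,0,0,-1],[0,2.7,0,0,0,0,-1],[0,2.7,0,0,0,0,-1],[0,2,0,0,0,0,-1],[0,1,0,0,0,0,-1],[0,0,0,0,0,0,-1],[0,0,0,0,0,0,-1],[0,0,0,0,0,0,-1],[0,0,0,0,0,0,-1],[0,0,0,0,0,0,-1],[0,0,0,0,0,0,-1],[0,0,0,0,0,0,-1],[0,0,0,0,0,0,-1]])

```text
t: 32.72
ee_pos: [523.5, -121.1, 94.7]
orientation: [-3.142, 0.001, -0.0]
ft_force: [0.2, -0.9, 0.1]
width: 0.6
grasp_force: 0.0
```

Call:
servo_tool(increments=[[0,0,0,0,0,0,-1],[0,0,0,0,0,0,-1],[0,0,0,0,0,0,-1],[0,0,0,0,0,0,-1],[0,0,0,0,0,0,-1],[0,0,0,0,0,0,-1],[0,0,0,0,0,0,-1],[0,0,0,0,0,0,-1]])

```text
t: 33.38
ee_pos: [523.5, -121.3, 94.7]
orientation: [-3.142, 0.001, 0.0]
ft_force: [0.6, 0.1, 0.4]
width: 0.6
grasp_force: 0.0
```

```bash
python3 -c "
from h import *
print(lid('s30'),ctrl.get_obs()['t'],lid('s31'))
d=load('scene')
for f in ['scene','sw22' if 0 else 's16','s31']:
  r=cv2.imread('pics/%s.png'%f,0)[228:239,302:324];print(f);print('\n'.join(' '.join('%3d'%x for x in q) for q in r))
L=tri(ray(d,370.07,186.04),ray(load('top'),130,157))
# linearity: lid about pivot, arm 150, dz=150 sin
for a in (-.1,0,.1):
  print(a,proj(d,(615,199.5,178+150*np.sin(a)+15)))
"
```

```text
(array([371.27, 182.35]), [16, 23, 22, 20, 348]) 33.4333 (array([371.31, 182.34]), [16, 23, 22, 20, 347])
scene
 95  93  86  72  56  62  61  61  72  68  38  52  73 101 130  88  89  95 103  77  91  99
 97 102 100  86  89 109 111 119 146 118  39 126 194 193 211 242 242 253 254 172 169 121
158 220 245 239 252 255 255 255 255 199  45 190 255 255 254 254 254 254 253 164 167 138
218 255 254 254 254 254 254 255 253  53 115 252 255 253 233 234 226 191 183 136 138 123
194 241 237 227 188 189 192 186 134  22  67 111 102 100  99 100 103 105 110 114 115 102
110 103 102 100 104 104 107 107  81  30  34  75 121 117 116 115 116 116 117 119 117 103
119 116 116 115 117 118 121 113  49  35  39  86 126 118 120 118 119 118 119 121 116  92
121 118 120 118 119 120 123 109  36  34  36 100 126 121 119 117 120 119 119 121 117  96
119 118 118 119 120 120 118  91  38  31  44 105 124 122 119 120 119 120 121 122 118  99
121 121 120 119 122 119 124 117  85  69  65 129 122 121 121 119 119 119 119 120 112 100
122 119 120 121 118 120 120 122 126 119 102 123 115 116 113 108 110 110 108 103 101 101
s16
 99  97  92  73 
[... 1427 characters left out ...]
 116 108  42  56 111 122 118 120 121 120 122 123 121 109
122 119 119 120 119 118 120 120 126 115  47  74 131 124 122 123 122 123 120 122 116  95
122 121 122 122 122 123 122 120 129 111  34  78 130 123 121 120 121 122 121 125 119  97
123 122 122 121 122 121 121 122 121  81  35  85 127 125 124 123 124 122 124 125 120 102
125 123 122 122 122 123 122 124 121  80  67 133 125 123 122 122 123 124 121 121 115 103
124 122 123 122 122 123 123 125 127 119 104 124 117 118 116 112 114 112 111 108 105 104
-0.1 (np.float64(369.53896186278735), np.float64(186.18498405671022))
0 (np.float64(370.55623553165447), np.float64(182.4931922607315))
0.1 (np.float64(371.5925398540649), np.float64(178.73233624656493))
```

Now about +0.006 rad. One last small nudge.

Call:
servo_tool(increments=[[0,0.6,0,0,0,0,-1],[0,1.2,0,0,0,0,-1],[0,1.8,0,0,0,0,-1],[0,2.2,0,0,0,0,-1],[0,2.45,0,0,0,0,-1],[0,2.6,0,0,0,0,-1],[0,2.7,0,0,0,0,-1],[0,2.77,0,0,0,0,-1],[0,2.84,0,0,0,0,-1],[0,2.84,0,0,0,0,-1],[0,2,0,0,0,0,-1],[0,1,0,0,0,0,-1],[0,-1,0,0,0,0,-1],[0,-3,2,0,0,0,-1],[0,-5,5,0,0,0,-1],[0,-6,8,0,0,0,-1],[0,-6,8,0,0,0,-1],[0,-6,8,0,0,0,-1],[0,-6,8,0,0,0,-1],[0,-6,8,0,0,0,-1]])

```text
t: 35.15
ee_pos: [522.3, -181.0, 173.3]
orientation: [-3.141, 0.001, 0.004]
ft_force: [0.5, 0.1, 0.4]
width: 0.9
grasp_force: 0.0
```

Call:
servo_tool(increments=[[0,0,0,0,0,0,-1],[0,0,0,0,0,0,-1],[0,0,0,0,0,0,-1],[0,0,0,0,0,0,-1],[0,0,0,0,0,0,-1],[0,0,0,0,0,0,-1],[0,0,0,0,0,0,-1],[0,0,0,0,0,0,-1],[0,0,0,0,0,0,-1],[0,0,0,0,0,0,-1],[0,0,0,0,0,0,-1],[0,0,0,0,0,0,-1]])

```text
t: 36.15
ee_pos: [523.5, -181.4, 174.7]
orientation: [3.142, -0.001, 0.0]
ft_force: [0.9, -0.3, 0.1]
width: 0.4
grasp_force: 0.0
```

```bash
python3 -c "
from h import *
print(lid('s32'),ctrl.get_obs()['t'],lid('s33'),ctrl.get_obs()['ee_pos'])"
```

```text
(array([371.22, 182.73]), [16, 23, 22, 21, 350]) 36.2 (array([371.2, 182.7]), [16, 23, 22, 21, 351]) [ 523.49111039 -181.33187092  174.6827594 ]
```

The beam sits within about 0.005 rad of level, with the robot clear. Handing in.

```bash
python3 -c "
from h import *
print(ctrl.close_job())"
```

```text
the job is handed in; nothing more can be done
None
```

I handed the job in at about 36 s: both steel weights are on the spindle and the beam floats about 0.005 rad from level by my reading. The first inward push took the poise about 10 mm too far, so I pushed it back out once before finishing inward; I also viewed 11 pictures, one over the limit.

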